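Shut the varnish tins in order

ROBOT

A 6-joint arm with a two-finger parallel gripper is mounted at the origin on the work surface. World frame = base frame: x ahead of the robot, y to its left, z up, the work surface at z = 0. Lengths are in mm, angles in degrees, forces in N, time in s.
With the tool pointing down it reaches from about 350 to 850 mm from the base axis. Payload 8.1 kg.
Tool frame: the origin (TCP) lies midway between the tips of the shut fingers; the grasp point (between the pads) lies 19 mm behind it; x points along the fingers, y is the direction in which the jaws open and shut, and the axes are right-handed (so a half turn about x gives the same grasp; the last joint's range is limited). The gripper opens to 85 mm and grips with 20 to 120 N. Pads are 22 mm wide; open, the fingers measure 114 mm over their backs; the gripper's body (76 mm by 85 mm) begins 54 mm behind the grasp point. The pads swing forward as they close: fully open they stand 13 mm farther back than shut.
Start: joints at [-71.184, 7.471, 85.268, -0, 87.261, -4.893], TCP at [241.275, -549.356, 231.292] pointing down, gripper open.
Joint ranges: [-169.43, 169.43], [-51.17, 129.36], [1.28, 143.12], [-76.62, 256.62], [0, 156.53], [-152.29, 152.29]. Speed limits (degrees/s): [136.94, 136.94, 159.86, 180, 180, 180].

INTERFACE

Orientations are given as [roll, pitch, yaw] about the fixed x, y, z axes, in that order (R = Rz(yaw) Ry(pitch) Rx(roll)).
In Python, from bench import sense, snapshot, hand_in gives the robot as it stands.
- The arm moves only by the tool drive_tool, never from a script. Its argument "deltas" is a list of rows, each a list of 7 numbers: the closure in counts, from 0 (fully open) to 255 (shut), then the shift along the tool's x, y, z in m, then the turn, a rotation vector about the tool's x, y, z in rad. A call has exactly 10 rows; each row is the pose to reach, as a shift and turn from the pose commanded when the call began, along the tool's axes at that moment; what a row does not reach only later rows make up. A row lasts 1/12 s, in which the tool goes at most 41.7 mm and 7.16 degrees, less where a joint would pass 70% of its speed; a pose out of reach is approached as far as the arm can. A call with a gripper value outside its range is refused whole. The fingers move at their own pace and stop on an object; "squeeze" is the grip in N (left out, the last holds). Time passes only in rows, so rows that repeat a pose let the fingers close, or fill a call up. It gives the time, the measured TCP pose, the force and the opening at its end, in the units of the state.
- sense(): the state, without advancing time (a new reading comes with each control period).
- snapshot(name): name is "scene" or "top" or "wrist"; returns a dict with "frame" (400x640x3 uint8, blue, green, red), "fx", "fy", "cx", "cy" (pixels), "k1" (the pictures are not rectified: a ray, as slopes to the right and down, at radius r is drawn at 1 + k1 r^2 times it, then the intrinsics apply), "rvec" (rotation vector, rad) and "tvec" (3), from world to camera coordinates, as OpenCV has them. Camera axes: x right, y down, z forward; pixel columns grow to the right and rows downward; lengths in mm; the calibration is good to about 2 mm. A picture is of the moment at which its call begins. There is no depth.
- hand_in(): hands the job in, once; it reports no verdict.
The state is a dict: "time": time; "joint_pos": joint angles; "qd": joint speeds; "joint_efforts": joint torques, N m; "tool_pos": TCP position; "tcp_rot": TCP orientation; "ft_force": force on the tool from outside, world axes, zero at the start; "wrist_torque": the same for the moment, N m; "finger_gap": finger opening in mm.
Only numpy, scipy, OpenCV 4.12 (cv2) and the standard library are available. Lean on these libraries where they do the work, as an engineer would, in place of code of your own. Each camera call takes 0.05 s, during which the arm holds its last target.

TASK

Close up the three tins whose slip lids still stand proud: with the fingertips, press the lid of the small tin (hardener) fully home first, then the lid of the wide tin (lacquer), and last the lid of the tall slim tin (thinner). Press each lid gently from above so that it is not dented, do not grip, lift, tip or shift any tin, leave the cup, jar and brush alone, and finish clear of everything.

Things in the scene. Friction and masses are not known exactly. Their poses are not given: they have to be found in the camera images.
- tin_small: small squat tin (hardener), loose, about 0.5 kg, bare metal with a blank paper band; outer diameter 54 mm, bead (stop of the lid) 45 mm above its foot. Origin: centre of its foot; z up.
- tin_wide: wide tin (lacquer), loose, about 0.5 kg, same look; outer diameter 90 mm, bead 75 mm above its foot. Origin: centre of its foot; z up.
- tin_tall: tall slim tin (thinner), loose, about 0.5 kg, same look; outer diameter 60 mm, bead 105 mm above its foot. Origin: centre of its foot; z up.
- lid_small (a joint): how far the small tin's lid has been pushed down on the tin's neck, m: 0 = skirt 12 mm above the bead, 0.012 = fully home. It starts between 0 and 0.003. The lid slides straight down under about 3 N and stays where it is left. Once home, lid and neck together give against a sprung seal by up to 6 mm more (from 4 N, rising 1 N per mm) and come back up when let go; beyond that it is rigid. More than 20 N dents it.
- lid_wide (a joint): the same for the wide tin's lid: 0 to 0.012 m (home), same force and behaviour.
- lid_tall (a joint): the same for the tall tin's lid: 0 to 0.012 m (home), same force and behaviour.
- lid_small_top (a point): centre of the top of the small tin's lid, which moves with the lid: 66 mm above the tin's foot when home, 78 mm at joint value 0. The lid is a flat metal cap 58 mm across, 18 mm tall, with a flat raised centre 30 mm across and 3 mm high; this point lies on the raised centre.
- lid_wide_top (a point): centre of the top of the wide tin's lid: 96 mm above the tin's foot when home, 108 mm at joint value 0. Lid 94 mm across, raised centre 50 mm across and 3 mm high.
- lid_tall_top (a point): centre of the top of the tall tin's lid: 126 mm above the tin's foot when home, 138 mm at joint value 0. Lid 64 mm across, raised centre 33 mm across and 3 mm high.
- mixing_cup: bystander: open white plastic mixing cup, 72 mm across the rim, 85 mm tall, loose. Origin: centre of its foot.
- jar: bystander: closed amber glass jar with a black cap, 66 mm across, 75 mm tall, loose. Origin: centre of its foot.
- brush: bystander: paint brush lying flat beside the mixing cup, loose. Origin: near its middle, at its underside.
Not all that is in view belongs to the job. What is shaped like the tin_wide but green or red is not meant.

How it is judged (in metres and radians):
On the way, in this order (a step that is already met when the one before it is completed fails the run):
1. the small tin's lid is pressed home by the fingers (value of joint lid_small above 0.0095 m and contact force between the fingers and lid_small above 0.3 N).
2. then the wide tin's lid is pressed home by the fingers (value of joint lid_wide above 0.0095 m and contact force between the fingers and lid_wide above 0.3 N).
3. then the tall tin's lid is pressed home by the fingers (value of joint lid_tall above 0.0095 m and contact force between the fingers and lid_tall above 0.3 N).
At the end, for the whole second after the job is handed in: All three lids are home (within 2.5 mm of the bead), the tins stand upright and at rest within 30 mm of where they began, and cup, jar and brush are within 30 mm of where they began (value of joint each of lid_small, lid_wide, lid_tall above 0.0095 m and distance of each of tin_small, tin_wide, tin_tall, mixing_cup, jar, brush from where it was at the start of the episode below 0.03 m and angle between each of tin_small, tin_wide, tin_tall's own z axis and vertical below 0.1 rad and linear speed of each of tin_small, tin_wide, tin_tall below 0.02 m/s); the robot touches nothing.
It fails at once if a lid is pressed out of order (the wide tin's before the small tin's is home, or the tall tin's before the wide tin's is home) ((value of joint lid_wide above 0.006 m and value of joint lid_small below 0.009 m) or (value of joint lid_tall above 0.006 m and value of joint lid_wide below 0.009 m)).
It fails at once if a lid is pressed, or a tin gripped or pushed by the fingers, with more than 20 N (contact force between anything else and lid_small above 20 N or contact force between anything else and lid_wide above 20 N or contact force between anything else and lid_tall above 20 N or contact force between the fingers and tin_small above 20 N or contact force between the fingers and tin_wide above 20 N or contact force between the fingers and tin_tall above 20 N).
It fails at once if a tin is lifted more than 8 mm, tipped more than 15 degrees or shifted more than 30 mm (height (world z) of any of tin_small, tin_wide, tin_tall above 0.008 m or angle between any of tin_small, tin_wide, tin_tall's own z axis and vertical above 0.26 rad or distance of any of tin_small, tin_wide, tin_tall from where it was at the start of the episode above 0.03 m).
It fails at once if the cup, jar or brush is moved more than 30 mm (distance of any of mixing_cup, jar, brush from where it was at the start of the episode above 0.03 m).
It also fails if it takes over 54 s, if anything falls off the work surface, if the arm or the gripper's body presses on something with over 40 N, if the wrist force passes 120 N, or if a joint passes its speed limit or range.

## Working session

There is one attempt and no reset: what is moved stays moved. The work goes in short steps, Python scripts to look and compute and a tool call to move; the robot and the scene stay as the last step left them, time stands still between calls to the robot, and variables do not carry over. Pictures are saved under pics/ and viewed, and the job is handed in when it is done.

Besides the shell and the picture viewer there is one more tool, called after "Emit:" as name([rows], argument=value, ...), one row to a line, values as JSON. drive_tool: Moves the arm, as the interface text tells. Its arguments: {"type":"object","properties":{"deltas":{"type":"array","items":{"type":"array","items":{"type":"number"}}},"squeeze":{"type":"number"}},"required":["deltas"]}

```bash
mkdir -p pics
python3 - <<'E'
from bench import sense,snapshot
import cv2,pickle
s=sense();print(s)
d={}
for n in ("scene","top","wrist"):
    d[n]=snapshot(n);cv2.imwrite(f"pics/{n}0.png",d[n]["frame"])
    print(n,{k:v for k,v in d[n].items() if k!="frame"})
pickle.dump(d,open("d0.pkl","wb"))
E
```

```text
{'time': 0.0, 'joint_pos': array([-7.11843956e+01,  7.51610087e+00,  8.53313776e+01,  9.98187763e-04,
        8.72609792e+01, -4.89433617e+00]), 'qd': array([ 0.07131216,  0.06203363,  0.02775093, -0.03755253, -0.04223181,
        0.08183128]), 'joint_efforts': array([ 1.23025493e-03, -5.69399357e+01, -5.00550556e+01, -6.48695595e-05,
        1.49640773e-02, -1.41825517e-06]), 'tool_pos': array([ 241.09585959, -548.81488865,  230.21397225]), 'tcp_rot': array([-95.42099109,  89.89153776, 108.28890087]), 'ft_force': array([ 0.48028025, -0.05136114,  0.01512933]), 'wrist_torque': array([0.03257741, 0.03499487, 0.02002914]), 'finger_gap': 85.52315620415533}
scene {'fx': 503.9811213361715, 'fy': 503.9811213361715, 'cx': 320.8708954815376, 'cy': 202.7627550855733, 'k1': -0.10949373856055258, 'rvec': array([ 1.24343219,  2.27029192, -0.93059442]), 'tvec': array([ 197.25165389, -287.30123051, 1981.93470176])}
top {'fx': 507.86755972670096, 'fy': 507.86755972670096, 'cx': 317.55484021695804, 'cy': 198.08190077968698, 'k1': -0.11089700099842456, 'rvec': array([ 2.1715468 , -2.20224244,  0.08167065]), 'tvec': array([ 116.21511636,  566.87701612, 1216.48911541])}
wrist {'fx': 305.80852838087856, 'fy': 305.80852838087856, 'cx': 320.6116707046324, 'cy': 197.9071271790113, 'k1': -0.0606001145298889, 'rvec': array([-2.39402865,  1.56279419,  0.25880469]), 'tvec': array([-599.84205172,  -41.47975665,  380.95808502])}
```

View pics/top0.png

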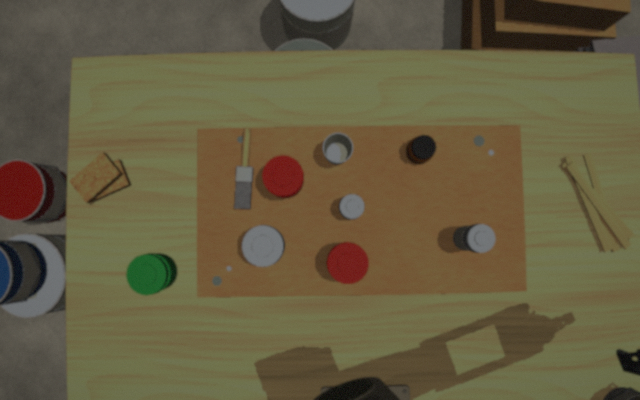

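View pics/scene0.png

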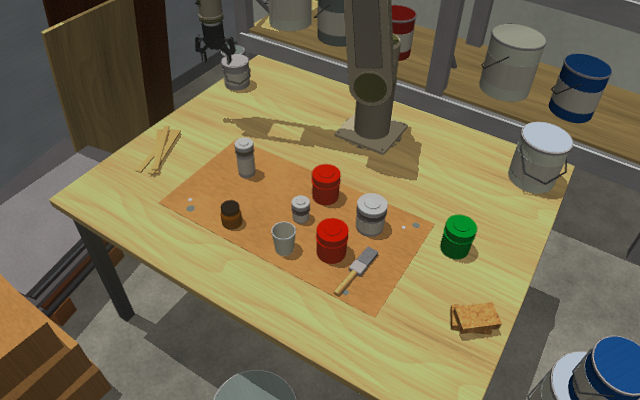

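View pics/wrist0.png

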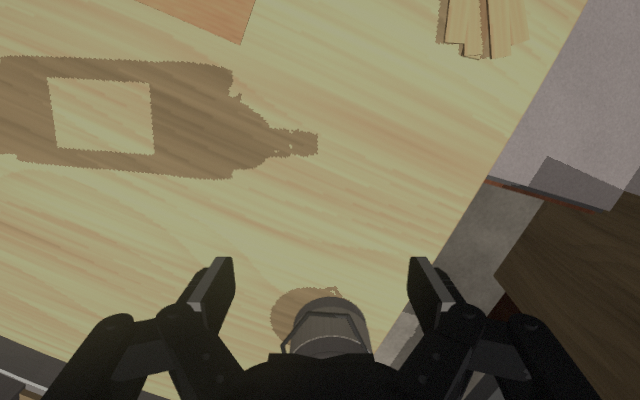

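The top view shows three bare-metal tins: small (351,207), wide (263,246) and tall (480,238). The wide-shaped red ones at (283,176) and (347,262) and the green one at (150,273) are decoys. The cup is at (337,149), the jar at (421,149) and the brush at (244,170). Next I'll measure the tins and check them in a crop.

```bash
cat > h.py <<'E'
import cv2,numpy as np,pickle
def ray(c,u,v):
    K=np.array([[c["fx"],0,c["cx"]],[0,c["fy"],c["cy"]],[0,0,1.]])
    p=cv2.undistortPoints(np.array([[[u,v]]],float),K,np.array([c["k1"],0,0,0.]))[0,0]
    R=cv2.Rodrigues(c["rvec"])[0];t=np.asarray(c["tvec"])
    return -R.T@t,R.T@np.array([p[0],p[1],1])
def plane(c,u,v,z):
    o,d=ray(c,u,v);return o+d*(z-o[2])/d[2]
def proj(c,P):
    K=np.array([[c["fx"],0,c["cx"]],[0,c["fy"],c["cy"]],[0,0,1.]])
    return cv2.projectPoints(np.array([P],float),c["rvec"],c["tvec"],K,np.array([c["k1"],0,0,0.]))[0][0,0]
E
python3 - <<'E'
from h import *
d=pickle.load(open("d0.pkl","rb"));f=d["top"]["frame"]
hsv=cv2.cvtColor(f,cv2.COLOR_BGR2HSV)
m=((hsv[...,1]<60)&(hsv[...,2]>120)).astype(np.uint8)*255
c=d["top"]
for n,u,v,z in(("small",351,207,74.5),("wide",263,246,104.5),("tall",480,238,134.5)):
    k,lab,st,ce=cv2.connectedComponentsWithStats(m)
    i=lab[v,u]; print(n,hsv[v,u],st[i],ce[i])
    cn=cv2.findContours((lab==i).astype(np.uint8),0,2)[0][0]
    pts=np.array([plane(c,*p[0],z)[:2] for p in cn],np.float32)
    (cx,r)=cv2.minEnclosingCircle(pts);e=cv2.fitEllipse(pts);print(" circ",cx,r,"ell",e)
sc=d["scene"]
for n,u,v,z in(("small",300,201,77),("wide",372,199,107),("tall",244,142,137)): print(n,plane(sc,u,v,z))
a=cv2.resize(f[180:300,200:520],None,fx=2.4,fy=2.4,interpolation=2)
b=cv2.resize(d["scene"]["frame"][120:260,210:430],None,fx=3.4,fy=3.4,interpolation=2)[:,:768]
b=cv2.resize(d["scene"]["frame"][130:245,210:430],(768,300),interpolation=2)
cv2.imwrite("pics/crop.png",np.vstack([a[:,:768],b]))
E
```

```text
small [102  10 122] [348 202  10   8  32] [351.5     205.40625]
 circ (546.142578125, 27.42373275756836) 11.064679145812988 ell ((545.8715209960938, 29.530004501342773), (14.106266021728516, 21.947586059570312), 11.505571365356445)
wide [102  10 123] [254 238  18  13  68] [263.47058824 243.60294118]
 circ (458.00103759765625, 234.3685302734375) 19.231443405151367 ell ((460.70904541015625, 232.07777404785156), (21.597787857055664, 35.15353775024414), 168.9548797607422)
tall [ 95  13 120] [     0      0    640    400 255532] [319.5284661  199.44898095]Traceback (most recent call last):
  File "<stdin>", line 11, in <module>
cv2.error: OpenCV(4.12.0) /io/opencv/modules/imgproc/src/shapedescr.cpp:361: error: (-201:Incorrect size of input array) There should be at least 5 points to fit the ellipse in function 'fitEllipseNoDirect'
```

Run:
```python
from h import *
d=pickle.load(open("d0.pkl","rb"));f=d["top"]["frame"]
hsv=cv2.cvtColor(f,cv2.COLOR_BGR2HSV)
m=((hsv[...,1]<70)&(hsv[...,2]>95)).astype(np.uint8)*255
c=d["top"]
k,lab,st,ce=cv2.connectedComponentsWithStats(m)
for n,u,v,z in(("small",351,207,74.5),("wide",263,246,104.5),("tall",480,238,134.5)):
    i=lab[v,u]; print(n,hsv[v,u],st[i],ce[i])
    if st[i][4]>5000 or st[i][4]<20: continue
    cn=cv2.findContours((lab==i).astype(np.uint8),0,1)[0][0]
    pts=np.array([plane(c,*p[0],z)[:2] for p in cn],np.float32)
    (cx,r)=cv2.minEnclosingCircle(pts);e=cv2.fitEllipse(pts);print(" circ",cx,r,"ell",e)
sc=d["scene"]
for n,u,v,z in(("small",300,201,77),("wide",372,199,107),("tall",244,142,137)): print(n,plane(sc,u,v,z))
a=cv2.resize(f[180:300,200:520],None,fx=2.4,fy=2.4,interpolation=2)
b=cv2.resize(d["scene"]["frame"][130:245,210:430],(768,300),interpolation=2)
cv2.imwrite("pics/crop.png",np.vstack([a[:,:768],b]))
```

```text
small [102  10 122] [340 194  25  25 485] [352.05154639 205.79793814]
 circ (544.9905395507812, 29.06379508972168) 29.52359390258789 ell ((545.4486694335938, 28.4848575592041), (54.93577575683594, 56.87474822998047), 115.84166717529297)
wide [102  10 123] [ 242  225   41   42 1367] [261.96854426 245.59546452]
 circ (456.7457580566406, 235.47869873046875) 47.70915985107422 ell ((456.7703857421875, 235.61465454101562), (90.7042236328125, 93.67362976074219), 92.3486099243164)
tall [ 95  13 120] [468 224  28  29 624] [481.48878205 237.96955128]
 circ (466.10009765625, -254.5165557861328) 31.996530532836914 ell ((466.2344055175781, -255.03343200683594), (61.09834289550781, 62.05376434326172), 97.83280181884766)
small [549.57086722  32.6955571   77.        ]
wide [445.8345256  230.24082994 107.        ]
tall [ 468.05943713 -248.38180407  137.        ]
```

View pics/crop.png

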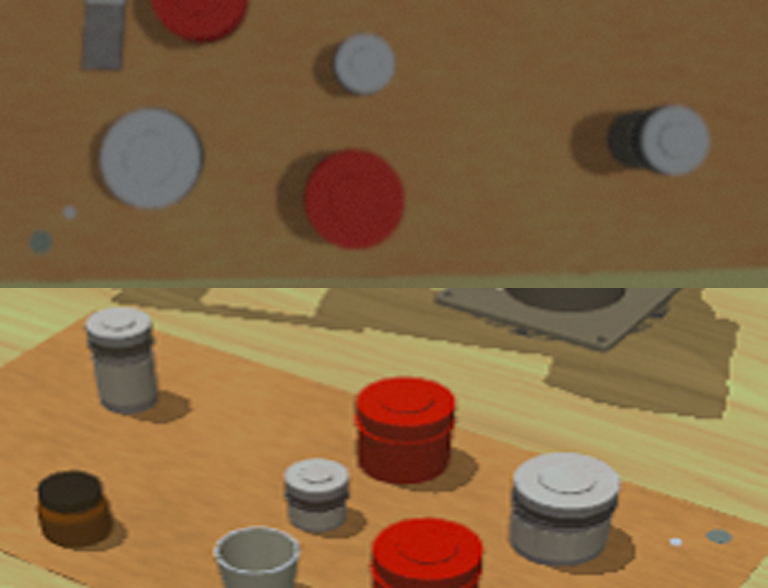

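Confirmed in the crop: the three bare-metal tins all stand with proud lids (dark neck visible), and the ellipse fits match the 58/94/64 mm lids. Now the tool axes and the neighbours.

Run:
```python
from h import *
from bench import sense
from scipy.spatial.transform import Rotation as Ro
s=sense();R=Ro.from_euler("xyz",s["tcp_rot"],degrees=True).as_matrix();print(R.round(3))
c=pickle.load(open("d0.pkl","rb"))["top"]
for n,u,v,z in(("red1",283,176,105),("red2",347,262,105),("green",150,273,105),("cup",337,148,85),("jar",421,148,75)):print(n,plane(c,u,v,z).round())
p=s["tool_pos"]
for n,t in (("small",(545,29,150)),("wide",(457,235,200)),("tall",(466,-255,200))): print(n,(R.T@(np.array(t)-[241.3,-549.4,231.3])).round(1))
```

```text
[[-0.     0.402 -0.916]
 [ 0.001 -0.916 -0.402]
 [-1.    -0.001 -0.   ]]
red1 [614. 186. 105.]
red2 [417.  44. 105.]
green [397. 492. 105.]
cup [680.  62.  85.]
jar [ 680. -137.   75.]
small [  81.9 -407.4 -510.6]
wide [  32.3 -631.4 -512.9]
tall [  31.6 -179.2 -324.1]
```

Emit:
drive_tool([
  [255, -0.03, 0, 0, 0, 0, 0],
  [255, -0.04, -0.022, -0.028, 0, 0, 0],
  [255, -0.04, -0.044, -0.056, 0, 0, 0],
  [255, -0.04, -0.066, -0.084, 0, 0, 0],
  [255, -0.04, -0.088, -0.112, 0, 0, 0],
  [255, -0.04, -0.11, -0.14, 0, 0, 0],
  [255, -0.04, -0.132, -0.168, 0, 0, 0],
  [255, -0.04, -0.154, -0.196, 0, 0, 0],
  [255, -0.04, -0.176, -0.224, 0, 0, 0],
  [255, -0.04, -0.2, -0.25, 0, 0, 0],
], squeeze=20)

```text
time: 0.98
tool_pos: [390.2, -264.1, 271.0]
tcp_rot: [-110.8, 90.0, 92.9]
ft_force: [0.6, 0.4, 1.0]
finger_gap: 0.2
```

Emit:
drive_tool([
  [255, 0, -0.021, -0.026, 0, 0, 0],
  [255, 0, -0.042, -0.052, 0, 0, 0],
  [255, 0, -0.063, -0.078, 0, 0, 0],
  [255, 0, -0.084, -0.104, 0, 0, 0],
  [255, 0, -0.105, -0.13, 0, 0, 0],
  [255, 0, -0.126, -0.156, 0, 0, 0],
  [255, 0.01, -0.147, -0.182, 0, 0, 0],
  [255, 0.03, -0.168, -0.208, 0, 0, 0],
  [255, 0.05, -0.189, -0.234, 0, 0, 0],
  [255, 0.07, -0.2074, -0.2606, 0, 0, 0],
])

```text
time: 1.82
tool_pos: [545.4, 30.9, 200.6]
tcp_rot: [166.8, 90.0, 10.5]
ft_force: [0.1, -0.2, -0.4]
finger_gap: 0.1
```

Emit:
drive_tool([
  [255, 0.02, 0, 0, 0, 0, 0],
  [255, 0.04, 0, 0, 0, 0, 0],
  [255, 0.06, 0, 0, 0, 0, 0],
  [255, 0.08, 0, 0, 0, 0, 0],
  [255, 0.1, 0, 0, 0, 0, 0],
  [255, 0.1, 0, 0, 0, 0, 0],
  [255, 0.1, 0, 0, 0, 0, 0],
  [255, 0.1, 0, 0, 0, 0, 0],
  [255, 0.1, 0, 0, 0, 0, 0],
  [255, 0.1, 0, 0, 0, 0, 0],
])

```text
time: 2.65
tool_pos: [546.2, 28.9, 103.1]
tcp_rot: [153.9, 89.8, -2.4]
ft_force: [-0.6, -0.3, 0.3]
finger_gap: -0.1
```

Run:
```python
from h import *
from bench import sense,snapshot
s=sense();print(s["tool_pos"],s["ft_force"])
for n in("wrist","scene","top"):
    c=snapshot(n)
    uv=proj(c,s["tool_pos"]);print(n,uv,proj(c,[545,29,77]))
    if n=="wrist": cv2.imwrite("pics/w1.png",c["frame"])
    if n=="scene": b=cv2.resize(c["frame"][130:250,220:400],None,fx=4,fy=4)
cv2.imwrite("pics/s1.png",b)
```

```text
[546.17682664  28.88157117 103.11025112] [-0.64641155 -0.26547482  0.28015254]
wrist [319.12961791 259.159276  ] [318.33302147 239.04013125]
scene [299.51205352 193.9052511 ] [299.83157489 199.69475812]
top [352.76411601 204.78196287] [351.91035354 205.93976694]
```

View pics/w1.png

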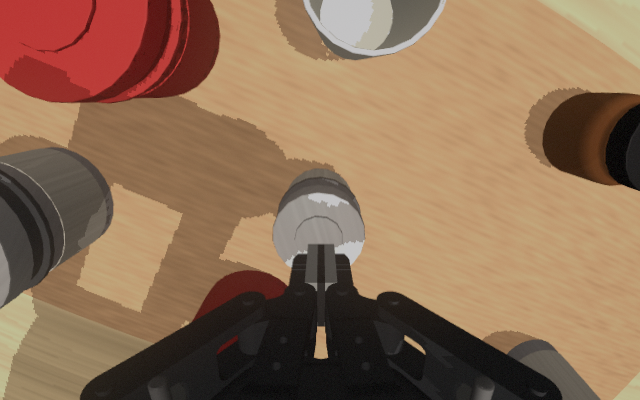

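View pics/s1.png

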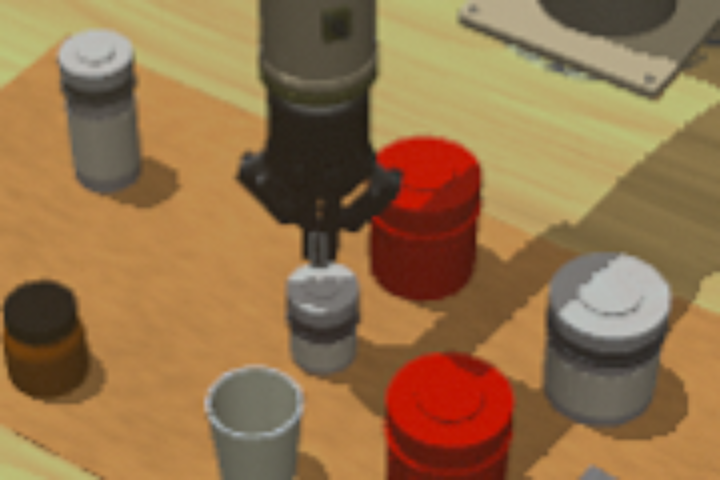

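The wrist view shows the small lid centred at about (319,230) and the tip at about (319,259), so the fingers sit over the lid, slightly short. Now a slow press with a 2 mm correction.

Emit:
drive_tool([
  [255, 0.005, 0, -0.002, 0, 0, 0],
  [255, 0.01, 0, -0.002, 0, 0, 0],
  [255, 0.015, 0, -0.002, 0, 0, 0],
  [255, 0.018, 0, -0.002, 0, 0, 0],
  [255, 0.021, 0, -0.002, 0, 0, 0],
  [255, 0.023, 0, -0.002, 0, 0, 0],
  [255, 0.025, 0, -0.002, 0, 0, 0],
  [255, 0.027, 0, -0.002, 0, 0, 0],
  [255, 0.029, 0, -0.002, 0, 0, 0],
  [255, 0.03, 0, -0.002, 0, 0, 0],
])

```text
time: 3.63
tool_pos: [546.8, 29.8, 71.2]
tcp_rot: [164.8, 90.0, 8.6]
ft_force: [-1.7, -0.2, 3.0]
finger_gap: -0.3
```

Emit:
drive_tool([
  [255, 0.001, 0, 0, 0, 0, 0],
  [255, 0.002, 0, 0, 0, 0, 0],
  [255, 0.003, 0, 0, 0, 0, 0],
  [255, 0.004, 0, 0, 0, 0, 0],
  [255, 0.005, 0, 0, 0, 0, 0],
  [255, 0.006, 0, 0, 0, 0, 0],
  [255, 0.007, 0, 0, 0, 0, 0],
  [255, 0.008, 0, 0, 0, 0, 0],
  [255, 0.008, 0, 0, 0, 0, 0],
  [255, 0.008, 0, 0, 0, 0, 0],
])

```text
time: 4.47
tool_pos: [546.9, 29.8, 63.6]
tcp_rot: [151.5, 90.0, -4.7]
ft_force: [-3.0, 0.2, 5.8]
finger_gap: -0.1
```

Emit:
drive_tool([
  [255, 0.0005, 0, 0, 0, 0, 0],
  [255, 0.001, 0, 0, 0, 0, 0],
  [255, 0.001, 0, 0, 0, 0, 0],
  [255, 0.001, 0, 0, 0, 0, 0],
  [255, -0.005, 0, 0, 0, 0, 0],
  [255, -0.02, 0, 0, 0, 0, 0],
  [255, -0.04, 0, 0, 0, 0, 0],
  [255, -0.07, 0, 0, 0, 0, 0],
  [255, -0.1, 0, 0, 0, 0, 0],
  [255, -0.12, 0, 0, 0, 0, 0],
])

```text
time: 5.3
tool_pos: [547.8, 29.7, 186.5]
tcp_rot: [153.8, 89.8, -2.5]
ft_force: [1.0, 0.6, 0.2]
finger_gap: 0.1
```

Emit:
drive_tool([
  [255, 0, -0.025, 0, 0, 0, 0],
  [255, 0, -0.05, 0, 0, 0, 0],
  [255, 0, -0.075, 0, 0, 0, 0],
  [255, 0, -0.1, 0, 0, 0, 0],
  [255, 0, -0.125, 0, 0, 0, 0],
  [255, 0, -0.15, 0, 0, 0, 0],
  [255, 0, -0.175, 0, 0, 0, 0],
  [255, 0, -0.2, 0, 0, 0, 0],
  [255, 0.01, -0.22, 0, 0, 0, 0],
  [255, 0.02, -0.224, 0, 0, 0, 0],
])

```text
time: 6.13
tool_pos: [456.1, 237.7, 163.9]
tcp_rot: [-154.7, 89.9, 49.1]
ft_force: [-0.2, -0.2, -0.4]
finger_gap: 0.4
```

Emit:
drive_tool([
  [255, 0.01, 0, 0, 0, 0, 0],
  [255, 0.02, 0, 0, 0, 0, 0],
  [255, 0.03, 0, 0, 0, 0, 0],
  [255, 0.03, 0, 0, 0, 0, 0],
  [255, 0.03, 0, 0, 0, 0, 0],
  [255, 0.03, 0, 0, 0, 0, 0],
  [255, 0.03, 0, 0, 0, 0, 0],
  [255, 0.03, 0, 0, 0, 0, 0],
  [255, 0.03, 0, 0, 0, 0, 0],
  [255, 0.03, 0, 0, 0, 0, 0],
])

```text
time: 6.97
tool_pos: [457.0, 234.9, 133.8]
tcp_rot: [176.7, 90.0, 20.4]
ft_force: [-0.2, 0.5, 0.5]
finger_gap: -0.2
```

Run:
```python
from h import *
from bench import sense,snapshot
s=sense();print(s["tool_pos"],s["ft_force"])
o=[]
for n in("wrist","scene"):
    c=snapshot(n)
    print(n,proj(c,s["tool_pos"]),proj(c,[457,235,107]),proj(c,[545,29,66]))
    o.append(c["frame"])
cv2.imwrite("pics/w2.png",o[0])
cv2.imwrite("pics/s2.png",cv2.resize(o[1][130:250,220:420],None,fx=4,fy=4))
```

```text
[457.02925195 234.9426814  133.75190322] [-0.21528023  0.47364526  0.47625715]
wrist [319.11916395 259.14703483] [319.224516 236.973613] [604.19312878 214.39127993]
scene [372.44527507 195.44003273] [371.6634158  201.72612532] [299.86371436 202.17864534]
```

View pics/w2.png

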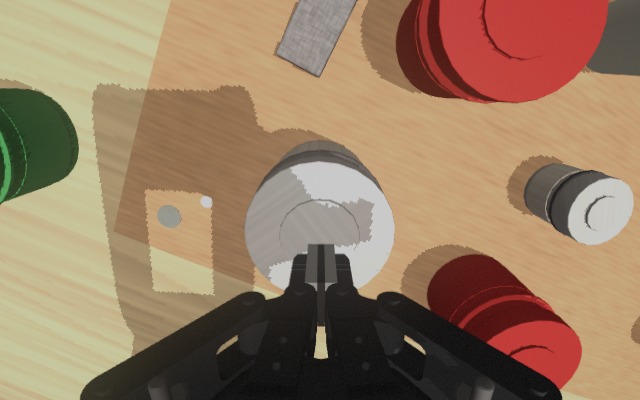

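View pics/s2.png

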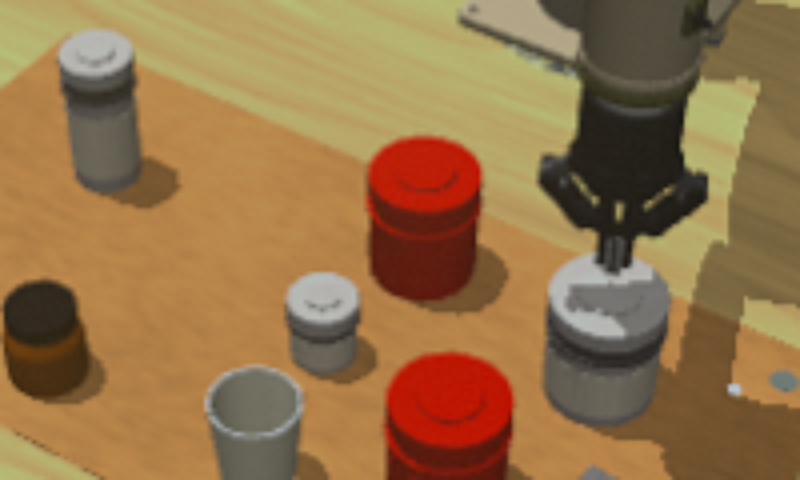

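The small lid now sits low in the scene view at about (322,300) in the crop. The wide lid is centred at (319,230) in the wrist view, with the tip over its raised centre. Pressing the wide lid now.

Emit:
drive_tool([
  [255, 0.006, 0, -0.002, 0, 0, 0],
  [255, 0.012, 0, -0.002, 0, 0, 0],
  [255, 0.018, 0, -0.002, 0, 0, 0],
  [255, 0.021, 0, -0.002, 0, 0, 0],
  [255, 0.023, 0, -0.002, 0, 0, 0],
  [255, 0.025, 0, -0.002, 0, 0, 0],
  [255, 0.027, 0, -0.002, 0, 0, 0],
  [255, 0.029, 0, -0.002, 0, 0, 0],
  [255, 0.031, 0, -0.002, 0, 0, 0],
  [255, 0.032, 0, -0.002, 0, 0, 0],
])

```text
time: 7.9
tool_pos: [458.6, 235.7, 101.3]
tcp_rot: [-175.5, 90.0, 28.2]
ft_force: [-1.1, 0.1, 2.0]
finger_gap: -0.2
```

Emit:
drive_tool([
  [255, 0.001, 0, 0, 0, 0, 0],
  [255, 0.002, 0, 0, 0, 0, 0],
  [255, 0.003, 0, 0, 0, 0, 0],
  [255, 0.004, 0, 0, 0, 0, 0],
  [255, 0.005, 0, 0, 0, 0, 0],
  [255, 0.006, 0, 0, 0, 0, 0],
  [255, 0.007, 0, 0, 0, 0, 0],
  [255, 0.008, 0, 0, 0, 0, 0],
  [255, 0.008, 0, 0, 0, 0, 0],
  [255, 0.008, 0, 0, 0, 0, 0],
])

```text
time: 8.73
tool_pos: [458.7, 235.7, 93.6]
tcp_rot: [175.5, 90.0, 19.2]
ft_force: [-2.4, -1.9, 5.4]
finger_gap: 0.3
```

Emit:
drive_tool([
  [255, 0.0005, 0, 0, 0, 0, 0],
  [255, 0.001, 0, 0, 0, 0, 0],
  [255, 0.001, 0, 0, 0, 0, 0],
  [255, 0.001, 0, 0, 0, 0, 0],
  [255, -0.005, 0, 0, 0, 0, 0],
  [255, -0.02, 0, 0, 0, 0, 0],
  [255, -0.04, 0, 0, 0, 0, 0],
  [255, -0.07, 0, 0, 0, 0, 0],
  [255, -0.1, 0, 0, 0, 0, 0],
  [255, -0.12, 0, 0, 0, 0, 0],
])

```text
time: 9.57
tool_pos: [459.3, 235.9, 216.3]
tcp_rot: [177.5, 89.8, 21.2]
ft_force: [0.4, 0.7, 0.6]
finger_gap: 0.1
```

Emit:
drive_tool([
  [255, 0, 0.024, 0.01, 0, 0, 0],
  [255, 0, 0.048, 0.02, 0, 0, 0],
  [255, 0, 0.072, 0.03, 0, 0, 0],
  [255, 0, 0.096, 0.04, 0, 0, 0],
  [255, 0, 0.12, 0.05, 0, 0, 0],
  [255, 0, 0.144, 0.06, 0, 0, 0],
  [255, 0, 0.168, 0.07, 0, 0, 0],
  [255, 0, 0.192, 0.08, 0, 0, 0],
  [255, 0, 0.216, 0.09, 0, 0, 0],
  [255, 0, 0.24, 0.1, 0, 0, 0],
])

```text
time: 10.4
tool_pos: [463.3, -25.6, 213.3]
tcp_rot: [144.4, 90.0, -11.9]
ft_force: [0.9, -0.2, -0.4]
finger_gap: -0.1
```

Emit:
drive_tool([
  [255, 0, 0.025, 0.01, 0, 0, 0],
  [255, 0, 0.05, 0.02, 0, 0, 0],
  [255, 0, 0.075, 0.031, 0, 0, 0],
  [255, 0, 0.1, 0.042, 0, 0, 0],
  [255, 0, 0.125, 0.053, 0, 0, 0],
  [255, 0, 0.15, 0.064, 0, 0, 0],
  [255, 0, 0.175, 0.075, 0, 0, 0],
  [255, 0, 0.2, 0.083, 0, 0, 0],
  [255, 0.01, 0.2123, 0.0887, 0, 0, 0],
  [255, 0.02, 0.2123, 0.0887, 0, 0, 0],
])

```text
time: 11.23
tool_pos: [467.6, -257.0, 193.0]
tcp_rot: [98.6, 89.9, -57.9]
ft_force: [0.4, -0.2, -0.3]
finger_gap: -0.0
```

Emit:
drive_tool([
  [255, 0.01, 0, 0, 0, 0, 0],
  [255, 0.02, 0, 0, 0, 0, 0],
  [255, 0.03, 0, 0, 0, 0, 0],
  [255, 0.03, 0, 0, 0, 0, 0],
  [255, 0.03, 0, 0, 0, 0, 0],
  [255, 0.03, 0, 0, 0, 0, 0],
  [255, 0.03, 0, 0, 0, 0, 0],
  [255, 0.03, 0, 0, 0, 0, 0],
  [255, 0.03, 0, 0, 0, 0, 0],
  [255, 0.03, 0, 0, 0, 0, 0],
])

```text
time: 12.07
tool_pos: [467.9, -254.5, 163.8]
tcp_rot: [125.0, 90.0, -31.3]
ft_force: [0.2, -0.3, 0.6]
finger_gap: 0.1
```

Run:
```python
from h import *
from bench import sense,snapshot
s=sense();print(s["tool_pos"],s["ft_force"])
o=[]
for n in("wrist","scene"):
    c=snapshot(n)
    print(n,proj(c,s["tool_pos"]),proj(c,[466,-255,137]))
    o.append(c["frame"])
cv2.imwrite("pics/w3.png",o[0])
cv2.imwrite("pics/s3.png",cv2.resize(o[1][110:250,220:420],None,fx=4,fy=4))
```

```text
[ 467.88732937 -254.45673141  163.76761913] [ 0.17445514 -0.314231    0.59133386]
wrist [319.0966977  259.15365659] [318.86137627 239.82022994]
scene [241.93081207 135.01020307] [242.84095172 141.02308967]
```

View pics/w3.png

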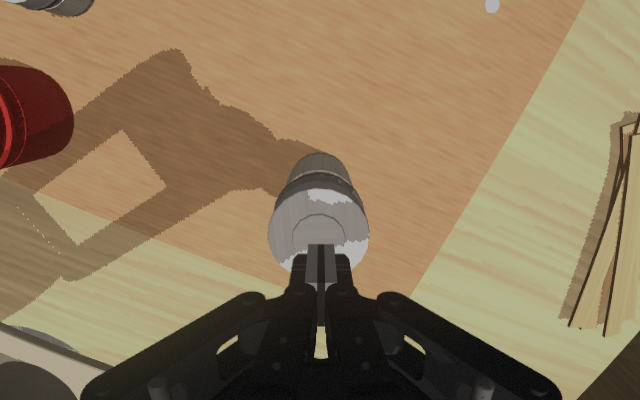

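View pics/s3.png

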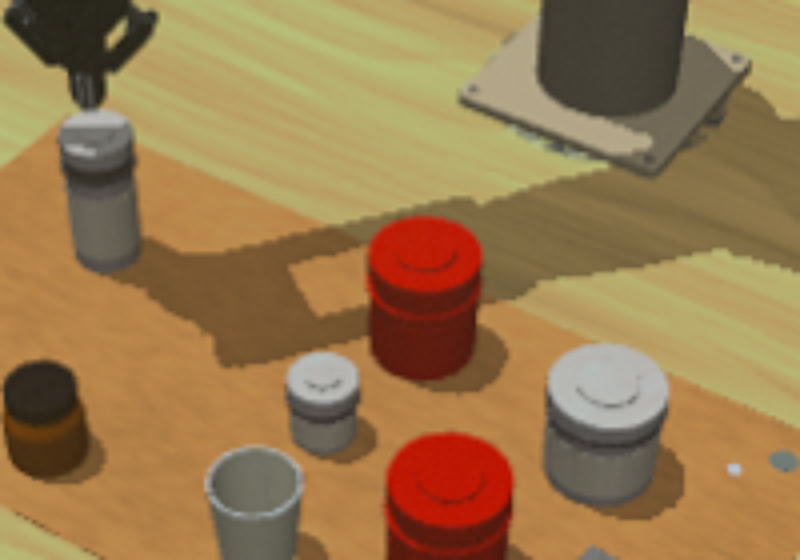

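Tip at (319,259) over the tall lid centred at about (319,233). The small and wide lids look home. Pressing the tall one.

Emit:
drive_tool([
  [255, 0.006, 0, -0.001, 0, 0, 0],
  [255, 0.012, 0, -0.001, 0, 0, 0],
  [255, 0.018, 0, -0.001, 0, 0, 0],
  [255, 0.021, 0, -0.001, 0, 0, 0],
  [255, 0.023, 0, -0.001, 0, 0, 0],
  [255, 0.025, 0, -0.001, 0, 0, 0],
  [255, 0.027, 0, -0.001, 0, 0, 0],
  [255, 0.029, 0, -0.001, 0, 0, 0],
  [255, 0.031, 0, -0.001, 0, 0, 0],
  [255, 0.032, 0, -0.001, 0, 0, 0],
])

```text
time: 13.0
tool_pos: [468.5, -253.9, 131.2]
tcp_rot: [-28.1, 90.0, 175.6]
ft_force: [-0.9, 0.3, 2.3]
finger_gap: -0.0
```

Emit:
drive_tool([
  [255, 0.001, 0, 0, 0, 0, 0],
  [255, 0.002, 0, 0, 0, 0, 0],
  [255, 0.003, 0, 0, 0, 0, 0],
  [255, 0.004, 0, 0, 0, 0, 0],
  [255, 0.005, 0, 0, 0, 0, 0],
  [255, 0.006, 0, 0, 0, 0, 0],
  [255, 0.007, 0, 0, 0, 0, 0],
  [255, 0.008, 0, 0, 0, 0, 0],
  [255, 0.008, 0, 0, 0, 0, 0],
  [255, 0.008, 0, 0, 0, 0, 0],
])

```text
time: 13.83
tool_pos: [468.8, -254.0, 123.7]
tcp_rot: [125.4, 90.0, -30.9]
ft_force: [-1.5, 1.5, 6.0]
finger_gap: -0.0
```

Emit:
drive_tool([
  [255, 0.0005, 0, 0, 0, 0, 0],
  [255, 0.001, 0, 0, 0, 0, 0],
  [255, 0.001, 0, 0, 0, 0, 0],
  [255, 0.001, 0, 0, 0, 0, 0],
  [255, -0.005, 0, 0, 0, 0, 0],
  [255, -0.02, 0, 0, 0, 0, 0],
  [255, -0.04, 0, 0, 0, 0, 0],
  [255, -0.07, 0, 0, 0, 0, 0],
  [255, -0.1, 0, 0, 0, 0, 0],
  [255, -0.12, 0, 0, 0, 0, 0],
])

```text
time: 14.67
tool_pos: [469.3, -254.4, 246.4]
tcp_rot: [122.6, 89.8, -33.7]
ft_force: [1.0, -0.5, 0.3]
finger_gap: -0.2
```

Run:
```python
from h import *
from bench import sense,snapshot
s=sense();print(s["time"],s["tool_pos"],s["ft_force"])
d0=pickle.load(open("d0.pkl","rb"))["scene"]["frame"]
c=snapshot("scene")["frame"]
w=snapshot("wrist")["frame"]
f=lambda a:cv2.resize(a[110:250,220:420],(420,294),interpolation=2)
cr=lambda a,x,y:cv2.resize(a[y-35:y+35,x-30:x+30],(260,303),interpolation=2)
P=[(300,207),(372,212),(244,155)]
cv2.imwrite("pics/fin.png",np.hstack([np.vstack([cr(d0,*p),cr(c,*p)])[:600] for p in P]))
cv2.imwrite("pics/finw.png",w)
```

```text
14.6667 [ 469.26263189 -254.38714162  246.43192549] [ 0.99240244 -0.49388806  0.32265548]
```

View pics/fin.png

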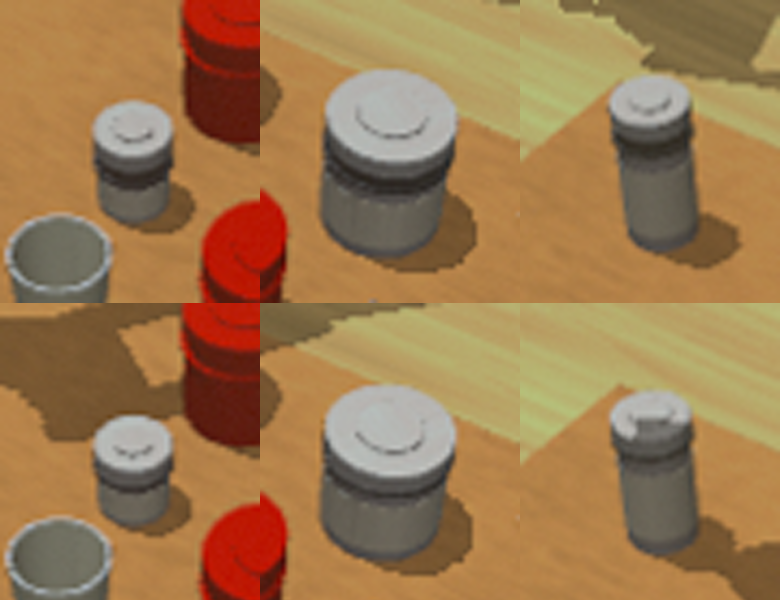

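In the before/after crops, all three lids have dropped and the neck bands have narrowed to a thin line. The tins' feet haven't moved. I'll let the arm settle, then hand in.

Emit:
drive_tool([
  [255, -0.01, 0, 0, 0, 0, 0],
  [255, -0.01, 0, 0, 0, 0, 0],
  [255, -0.01, 0, 0, 0, 0, 0],
  [255, -0.01, 0, 0, 0, 0, 0],
  [255, -0.01, 0, 0, 0, 0, 0],
  [255, -0.01, 0, 0, 0, 0, 0],
  [255, -0.01, 0, 0, 0, 0, 0],
  [255, -0.01, 0, 0, 0, 0, 0],
  [255, -0.01, 0, 0, 0, 0, 0],
  [255, -0.01, 0, 0, 0, 0, 0],
])

```text
time: 15.6
tool_pos: [468.6, -253.9, 253.3]
tcp_rot: [-2.2, 90.0, -158.5]
ft_force: [0.6, 0.1, 1.0]
finger_gap: -0.2
```

```bash
python3 -c "
from bench import hand_in
print(hand_in())"
```

```text
the job is handed in; nothing more can be done
None
```

I pressed the three lids home with the shut fingers, in order: small, wide, then tall. The job was handed in at about 15.6 s; it reports no verdict.

- **Force and depth:** I read 5.8 N, 5.4 N and 6.0 N with the tip about 2.4 mm past the home height on each lid. That is above the 4 N at which the seal starts to give, and well under 20 N. Each lid then got 1 mm more before I lifted off, and I didn't read the force at that point.
- **Position:** Before/after crops show all three lids lowered and the tins' feet unmoved. I checked the cup and jar by eye in the scene views and saw no shift, but I did not check the brush closely. The arm ended about 127 mm above the tall tin, touching nothing.
- **Disagreement:** The wrist camera put the lid centres about 3–5 mm from the top-camera estimate. I corrected 2–3 mm towards the wrist view, well within each lid's raised centre. I did not resolve the rest.

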